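# Pin the jar stand and unscrew the jar's tight cap

## Robot

A 7-joint arm with a two-finger parallel gripper is mounted at the origin on a cart in front of the work surface, level with it; the furniture and walls round the work are solid. World frame = base frame: x ahead of the robot, y to its left, z up, the work surface at z = 0. Lengths are in m, angles in rad, forces in N, time in s.
With the tool pointing down it reaches from about 0.4 to 0.85 m from the base axis. Payload 10.4 kg.
Tool frame: the origin (TCP) lies at the very end of the fingers, on their centre line; the grasp point (between the pads) lies 19 mm behind it; z points along the fingers, y is the direction in which the jaws open and shut (so a half turn about z gives the same grasp; the last joint's range is limited). The gripper opens to 85 mm and grips with 20 to 120 N. Pads are 22 mm wide; open, the fingers measure 114 mm over their backs; the gripper's body (76 mm by 85 mm) begins 54 mm behind the grasp point. The pads swing forward as they close: fully open they stand 13 mm farther back than shut.
Start: joints at [1.146, 0.332, -0.065, 1.46, 0.022, 1.35, -0.088], TCP at [0.244, -0.575, 0.231] pointing down, gripper open.
Joint ranges: [-2.6, 2.6], [-0.5, 2.12], [-1.47, 1.34], [0.16, 2.42], [-1.27, 4.41], [0.06, 2.06], [-2.6, 2.6]. Speed limits (rad/s): [2.22, 2.22, 2.79, 2.79, 3.14, 3.14, 3.14].

## Interface

Orientations are given as a unit quaternion [x, y, z, w].
In Python, from workcell import manip gives the robot as it stands.
- The arm moves only by the tool arm_command, never from a script. Its arguments are lists of equal length, an entry for each row: "slide": the shift along the tool's x, y, z in mm, a list of three; "turn": the turn about the tool's z in degrees; "grip": the closure, from 0 (fully open) to 1 (shut). In form: {"slide": [[tx, ty, tz], ...], "turn": [turn, ...], "grip": [grip, ...]}. A call has 1 to 10 rows; each row shifts and turns the commanded pose from where the row before left it, along the tool's axes as they then stand; what a row does not reach is not made up. A row lasts 1/12 s, in which the tool goes at most 41.7 mm and 7.16 degrees, less where a joint would pass 70% of its speed; a pose out of reach is approached as far as the arm can. A call with a gripper value outside its range is refused whole. The fingers move at their own pace and stop on an object; "newtons" is the grip in N (left out, the last holds). Time passes only in rows, so rows that do not move let the fingers close. It gives the time, the measured TCP pose, the force and the opening at its end, in the units of the state.
- manip.get_obs(): the state, without advancing time (a new reading comes with each control period).
- manip.camera(name): name is "scene" or "top" or "wrist"; returns the picture (384x512x3 uint8, blue, green, red); there is no depth.
- manip.camera_info(name): a dict with "fx", "fy", "cx", "cy" (pixels), "rvec" (rotation vector, rad) and "tvec" (3), from world to camera coordinates, as OpenCV has them. Camera axes: x right, y down, z forward; pixel columns grow to the right and rows downward; lengths in m; the calibration is good to about 2 mm. A picture is of the moment at which its call begins: read the wrist's pose just before it. camera_info takes no time and is no camera call; for the wrist camera it gives the pose at the moment of the call.
- manip.hand_in(): hands the job in, once; it reports no verdict.
Trained networks look in the newest picture that a camera, given by its name, has taken for a name from the list of things; names that differ only in an ending like _2 or _b are one class to them, and where a whole thing is asked for, a point or a joint stands for the part that bears it (a point fixed in the world has none). Each returns a list of dicts, best first, with "score" (0 to 1); they miss things now and then, are a little off and sometimes report something else, mostly with a low value. They report only what shows in the picture. A call takes as long as a camera call.
- manip.cut_out(target, camera): "pixels" (384x512 bool, what is visible of it).
- manip.tip_of(target, camera): "xyz" ([x, y, z] in m, in the coordinates of the camera as it stood for that picture, good to about 4 mm: a listed point, or the origin of a listed thing).
The state is a dict: "clock": time; "joint_pos": joint angles; "joint_velocities": joint speeds; "tau": joint torques, N m; "position": TCP position; "ee_rot": TCP orientation; "ft_force": force on the tool from outside, world axes, zero at the start; "torque": the same for the moment, N m; "grip_width": opening from 0.0 (shut) to 1.0 (fully open).
Only numpy, scipy, OpenCV 4.12 (cv2) and the standard library are available. Lean on these libraries where they do the work, as an engineer would, in place of code of your own. Each camera call takes 0.05 s, during which the arm holds its last target.

## Task

Take the red-handled locking pin from the wooden block and push it fully home in the lug hole of the jar stand, so that the jar cannot spin, and leave it there; then unscrew the tight black cap counterclockwise. Stop turning once it comes free (it takes less than a quarter turn, so turn it no further; do not wrench it up before that or let the jar turn with it) and finish while still holding the cap in the gripper, level and at rest, 1 to 4 cm straight above where it sat, touching nothing else. Leave the tape roll, the two bottles and the sanding stick where they are.

Things in the scene. Friction and masses are not known exactly. Their poses are not given: they have to be found in the camera images.
- jar_stand: Fixed dark steel foot 96 x 96 x 18 mm; place and yaw vary. Origin on the jar's axis at table level; y axis points to its lug. On it turns an aluminium turntable (radius 40 mm, z 20 to 26) with a clamped amber jar (radius 30 mm, shoulder up to z 63). The lugs are 34 mm wide, centred 75 mm out along +y: turntable lug z 20 to 26 mm over the foot's lug z 0 to 18, both drilled for the pin.
- jar (a joint): Angle (rad) of the turntable with the jar on the foot, 0 at the start (the two lug holes in line), positive counterclockwise from above. It spins nearly freely (0.02 N m) until the pin is in; with the pin it has about 0.04 rad of play.
- jar_axis (a point): Point on the jar's vertical axis, 67 mm above the table, at the height of the lower rim of the shut cap; turns with the jar. x axis points to the red 'shut' tick on the shoulder; the broad white 'open' tick stands 68 degrees counterclockwise from it.
- lock_hole (a point): Centre of the mouth of the pin hole on top of the turntable lug, 26 mm above the table. The hole is 10.5 mm wide and goes through the 6 mm lug, then 16 mm into the foot's lug 2 mm below (bottom 24 mm below the mouth).
- cap: Black round ribbed cap, 49 mm across, 33 mm tall, 40 g, loose. Origin at the centre of its lower rim (67 mm above the table while on, top at 100 mm), z up; x axis points to the white line on top. Grip round its upper half with 30 N or more. A sprung seal keeps it tight (about 0.3 N m, pushing it up with 15 N). It stays level while turned (does not climb); lugs are clear 7 mm up.
- cap_mark (a point): Outer end of the white line on the cap's top, 24 mm out along the cap's x axis, 33 mm above its rim. The line starts 0 to 0.3 rad counterclockwise of the red tick (x axis of jar_axis); the cap is free to lift when it is 1.0 rad or more counterclockwise of it, is overturned past 1.9 rad and meets a stop at about 2.2 rad.
- lock_pin: Locking pin, 68 mm long, 50 g, upright in the wooden block at the start. Origin at the centre of its lower tip, z up along it. Steel shank 8 mm thick, 22 mm long with a tapered tip; then a collar 18 mm wide, 3 mm thick (z 22 to 25 mm); then a red round handle 14 mm thick, z 25 to 68 mm. Home when the collar rests on the turntable lug, the tip 22 mm below the mouth of the hole.
- pin_tip (a point): Lower tip of the pin (its origin).
- pin_block: Fixed pale wooden block, 50 x 50 x 30 mm, origin under its centre; the pin stands in its central hole, collar on the top face, tip 8 mm above the block's underside (10 mm above the table, as the block stands on the 2 mm cutting mat).
- masking_tape: Bystander: beige roll of tape lying flat, 58 mm across, 19 mm high, origin under its centre.
- glue_bottle: Bystander: white bottle with red label and long nozzle, 36 mm across, 102 mm high, origin under its centre.
- paint_tan: Bystander: tan dropper bottle with white cap, 25 mm across, 87 mm high, origin under its centre.
- sanding_stick: Bystander: dark flat stick, 150 x 20 x 5 mm, long along its x, origin under its centre.

How it is judged:
By the outcome, as a careful person would: the job done as asked, in the order asked, and still so for the second after the job is handed in, while the arm keeps its last pose, push and grip.
It also fails if it takes over 51 s, if anything falls off the work surface, if the arm or the gripper's body presses on something with over 40 N, if the wrist force passes 120 N, or if a joint passes its speed limit or range.

## Working session

There is one attempt and no reset: what is moved stays moved. The work goes in short steps, Python scripts to look and compute and a tool call to move; the robot and the scene stay as the last step left them, time stands still between calls to the robot, and variables do not carry over. Pictures are saved under pics/ and viewed, and the job is handed in when it is done.

Besides the shell and the picture viewer there is one more tool, called by a JSON object that holds its "fn" and its "kwargs", one argument or row to a line. arm_command: Moves the arm, as the interface text tells. Its arguments: {"type":"object","properties":{"slide":{"type":"array","items":{"type":"array","items":{"type":"number"}}},"turn":{"type":"array","items":{"type":"number"}},"grip":{"type":"array","items":{"type":"number"}},"newtons":{"type":"number"}},"required":["slide","turn","grip"]}

```bash
ls; mkdir -p pics; cat > h.py <<'E'
from workcell import manip
import numpy as np, cv2
from scipy.spatial.transform import Rotation as R
def w(cam,xyz,info=None):
    i=info or manip.camera_info(cam)
    Rm=cv2.Rodrigues(np.array(i["rvec"],float))[0]
    return Rm.T@(np.array(xyz)-np.array(i["tvec"]).ravel())
def ray(cam,uv,z,info=None):
    i=info or manip.camera_info(cam)
    Rm=cv2.Rodrigues(np.array(i["rvec"],float))[0]
    d=Rm.T@np.array([(uv[0]-i["cx"])/i["fx"],(uv[1]-i["cy"])/i["fy"],1.])
    c=-Rm.T@np.array(i["tvec"]).ravel()
    return c+d*(z-c[2])/d[2]
def proj(cam,p,info=None):
    i=info or manip.camera_info(cam)
    K=np.array([[i["fx"],0,i["cx"]],[0,i["fy"],i["cy"]],[0,0,1]])
    return cv2.projectPoints(np.array(p,float).reshape(-1,3),np.array(i["rvec"],float),np.array(i["tvec"],float),K,None)[0].reshape(-1,2)
E
python3 - <<'E'
from h import *
np.set_printoptions(precision=4,suppress=True)
for c in ["scene","top"]:
    im=manip.camera(c); cv2.imwrite(f"pics/{c}0.png",im)
    for t in ["jar_axis","lock_hole","cap_mark","cap","pin_tip","lock_pin","pin_block","jar_stand","glue_bottle","paint_tan","masking_tape","sanding_stick"]:
        r=manip.tip_of(t,c)
        print(c,t,[(round(x["score"],2),w(c,x["xyz"])) for x in r[:2]])
o=manip.get_obs(); print(o["clock"],o["position"],o["ee_rot"],o["grip_width"],o["ft_force"])
E
```

```text
pics
scene jar_axis [(0.96, array([0.5214, 0.1368, 0.0655])), (0.5, array([0.5597, 0.3979, 0.0064]))]
scene lock_hole [(0.9, array([0.5639, 0.2006, 0.0227]))]
scene cap_mark [(0.68, array([0.5491, 0.1289, 0.0964])), (0.47, array([ 0.4015, -0.1845, -0.0019]))]
scene cap [(0.73, array([0.5264, 0.135 , 0.0596])), (0.59, array([ 0.5541, -0.1434,  0.0021]))]
scene pin_tip [(0.6, array([0.5596, 0.3992, 0.0053])), (0.42, array([0.5516, 0.3915, 0.0047]))]
scene lock_pin [(0.43, array([0.551 , 0.3924, 0.0083]))]
scene pin_block [(0.97, array([0.5542, 0.3885, 0.0006])), (0.19, array([ 0.6992,  0.204 , -0.0005]))]
scene jar_stand [(0.97, array([ 0.5294,  0.1375, -0.0038])), (0.51, array([0.6806, 0.3925, 0.0012]))]
scene glue_bottle [(0.82, array([ 0.7   ,  0.203 , -0.0019]))]
scene paint_tan [(0.71, array([ 0.6821,  0.3944, -0.0003]))]
scene masking_tape [(0.66, array([ 0.5521, -0.144 ,  0.0046])), (0.49, array([ 0.6997,  0.2003, -0.002 ]))]
scene sanding_stick [(0.71, array([ 0.403 , -0.187 , -0.0024]))]
top jar_axis [(0.69, array([0.5302, 0.1357, 0.0637]))]
top lock_hole [(0.66, array([0.5635, 0.2007, 0.03  ]))]
top cap_mark [(0.77, array([0.5526, 0.1298, 0.1016])), (0.46, array([ 0.3966, -0.182 ,  0.0044]))]
top cap [(0.76, array([0.5265, 0.1383, 0.0701])), (0.2, array([ 0.7003,  0.2025, -0.0026]))]
top pin_tip [(0.37, array([0.5554, 0.3939, 0.0083]))]
top lock_pin []
top pin_block [(0.54, array([0.5557, 0.3926, 0.0064]))]
top jar_stand [(0.85, array([ 0.5257,  0.1332, -0.0009]))]
top glue_bottle [(0.72, array([ 0.7011,  0.2034, -0.0006]))]
top paint_tan [(0.65, array([0.528 , 0.1377, 0.0665])), (0.46, array([0.6801, 0.3973, 0.0013]))]
top masking_tape [(0.74, array([ 0.5586, -0.1467, -0.0023])), (0.49, array([0.5277, 0.1393, 0.0652]))]
top sanding_stick [(0.63, array([ 0.3998, -0.1833,  0.0007]))]
1.3 [ 0.2444 -0.5752  0.2313] [0.9799 0.1996 0.     0.    ] 0.9992792482124917 [-0.5926  0.0974 -0.8005]
```

View pics/scene0.png

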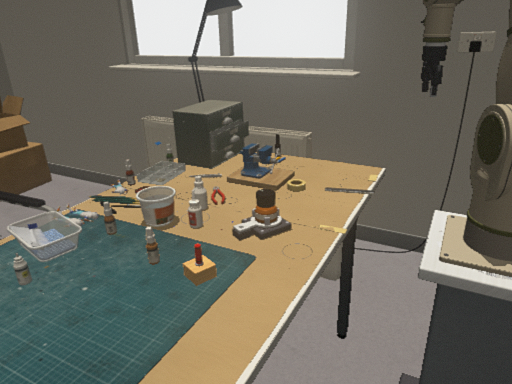

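View pics/top0.png

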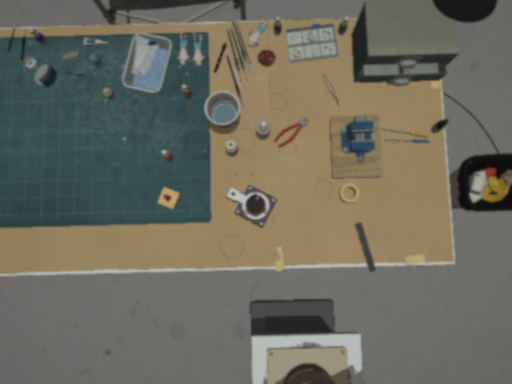

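```bash
python3 - <<'E'
from h import *
o=manip.get_obs(); print(R.from_quat(o["ee_rot"]).as_matrix().round(3), o["joint_pos"])
for c in ["scene","top","wrist"]:
    i=manip.camera_info(c); print(c,i["fx"],i["cx"],i["cy"],ray(c,(256,192),0),w(c,[0,0,0]))
E
```

```text
[[ 0.92   0.391  0.   ]
 [ 0.391 -0.92  -0.   ]
 [-0.     0.    -1.   ]] [ 1.14637783  0.33219217 -0.06469003  1.46011881  0.02162073  1.34992256
 -0.08845919]
scene 399.3913666429331 254.21320098082694 191.6613970723074 [ 0.65581397 -0.05522064  0.        ] [0.11062029 0.95826597 0.49480735]
top 459.68117273172305 259.2188685637187 188.4349910303304 [0.56978763 0.13409117 0.        ] [0.41423911 0.11798753 1.37735241]
wrist 305.73024222714866 256.23754786253454 185.51668165939222 [ 0.20059312 -0.59428524  0.        ] [ 0.31383763 -0.54628147  0.37374341]
```

Both overview pictures agree with the networks. The jar is near (0.527, 0.137) with its lug towards about 59°, and the pin block near (0.555, 0.392). I'll move towards the pin.

{"fn": "arm_command", "kwargs": {
  "slide": [
    [29,-22,0],
    [29,-22,0],
    [29,-22,0],
    [29,-22,0],
    [29,-22,0],
    [29,-22,0],
    [29,-22,0],
    [29,-22,0],
    [29,-22,0],
    [29,-22,0]
  ],
  "turn": [0,0,0,0,0,0,0,0,0,0],
  "grip": [0,0,0,0,0,0,0,0,0,0]
}}

```text
clock: 2.13
position: [0.4259, -0.2577, 0.2316]
ee_rot: [0.98, 0.199, 0.0, 0.0]
ft_force: [0.5, -1.0, -0.0]
grip_width: 1.001
```

{"fn": "arm_command", "kwargs": {
  "slide": [
    [29,-22,0],
    [29,-22,0],
    [29,-22,0],
    [29,-22,0],
    [29,-22,0],
    [16,-32,0],
    [16,-32,0],
    [16,-32,0],
    [16,-32,0],
    [16,-32,0]
  ],
  "turn": [0,0,0,0,0,0,0,0,0,0],
  "grip": [0,0,0,0,0,0,0,0,0,0]
}}

```text
clock: 2.97
position: [0.5266, 0.0788, 0.2315]
ee_rot: [0.98, 0.199, 0.0, 0.0]
ft_force: [0.1, 0.2, 0.8]
grip_width: 1.003
```

```bash
python3 - <<'E'
from h import *
np.set_printoptions(precision=4,suppress=True)
o=manip.get_obs(); i=manip.camera_info("wrist")
im=manip.camera("wrist"); cv2.imwrite("pics/w1.png",im)
print(o["position"],o["joint_pos"],np.abs(o["joint_velocities"]).max())
for t in ["jar_axis","lock_hole","cap_mark","cap","jar_stand"]:
    r=manip.tip_of(t,"wrist"); print(t,[(round(x["score"],2),w("wrist",x["xyz"],i)) for x in r[:2]])
E
```

```text
[0.5266 0.0788 0.2315] [ 0.331   0.1802 -0.6293  1.6784  0.1096  1.3179 -1.4873] 0.9109169721345611
jar_axis [(0.62, array([0.5269, 0.138 , 0.0674]))]
lock_hole [(0.82, array([0.5638, 0.2025, 0.0309])), (0.47, array([ 0.5273,  0.1325, -0.0043]))]
cap_mark [(0.69, array([0.5534, 0.1237, 0.1006]))]
cap [(0.6, array([0.5255, 0.1388, 0.0686])), (0.2, array([ 0.5602, -0.1408,  0.0014]))]
jar_stand [(0.78, array([ 0.5287,  0.1295, -0.0035]))]
```

View pics/w1.png

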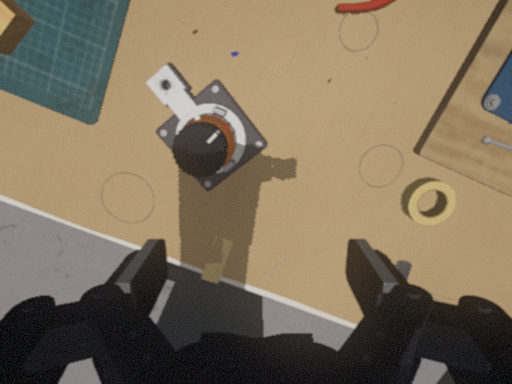

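{"fn": "arm_command", "kwargs": {
  "slide": [
    [14,-35,0],
    [14,-35,0],
    [14,-35,0],
    [14,-35,0],
    [14,-35,0],
    [14,-35,0],
    [0,0,0],
    [0,0,0],
    [0,0,0],
    [0,0,0]
  ],
  "turn": [0,0,0,0,0,0,-7,-7,-7,-7],
  "grip": [0,0,0,0,0,0,0,0,0,0]
}}

```text
clock: 4.1
position: [0.5228, 0.3018, 0.231]
ee_rot: [0.902, 0.432, -0.0, 0.0]
ft_force: [0.6, 0.2, 0.0]
grip_width: 1.001
```

{"fn": "arm_command", "kwargs": {
  "slide": [
    [0,0,0],
    [0,0,0],
    [0,0,0]
  ],
  "turn": [-7,-1,0],
  "grip": [0,0,0]
}}

```text
clock: 4.35
position: [0.5227, 0.3018, 0.2311]
ee_rot: [0.871, 0.491, -0.0, 0.0]
ft_force: [0.9, 0.4, 0.1]
grip_width: 1.001
```

```bash
cat > look.py <<'E'
import sys
from h import *
np.set_printoptions(precision=4,suppress=True)
o=manip.get_obs(); i=manip.camera_info("wrist")
im=manip.camera("wrist"); cv2.imwrite(f"pics/{sys.argv[1]}.png",im)
import pickle; pickle.dump(i,open(f"pics/{sys.argv[1]}.pkl","wb"))
Rm=R.from_quat(o["ee_rot"]).as_matrix()
print("t",o["clock"],o["position"],"yaw",np.degrees(np.arctan2(Rm[1,0],Rm[0,0])).round(2),"q",o["joint_pos"],"F",o["ft_force"],"g",o["grip_width"])
for t in sys.argv[2:]:
    r=manip.tip_of(t,"wrist")
    for x in r[:2]:
        p=w("wrist",x["xyz"],i); print(t,round(x["score"],2),p,"tool mm",Rm.T@(p-o["position"])*1000,"px",proj("wrist",p,i))
E
python3 look.py w2 pin_tip lock_pin pin_block lock_hole jar_axis
```

```text
t 4.35 [0.5227 0.3018 0.2311] yaw 58.77 q [ 0.0397  0.4001 -0.8303  1.4868  0.2971  1.3856 -1.351 ] F [0.8652 0.3553 0.0942] g 1.0009818464747142
pin_tip 0.56 [0.5556 0.3925 0.0136] tool mm [ 94.6896 -18.8677 217.4242] px [[238.4342  73.1836]]
lock_pin 0.83 [0.5585 0.3942 0.0085] tool mm [ 97.6321 -17.2697 222.5073] px [[240.0713  70.6557]]
pin_block 0.8 [0.5588 0.3934 0.001 ] tool mm [ 97.1233 -16.6724 229.9856] px [[240.9335  71.5675]]
pin_block 0.42 [0.5652 0.2029 0.0262] tool mm [-62.4883  87.6429 204.8517] px [[327.5363 209.9127]]
lock_hole 0.57 [0.5643 0.2013 0.0265] tool mm [-64.2973  87.6431 204.6123] px [[327.4788 211.3704]]
```

View pics/w2.png

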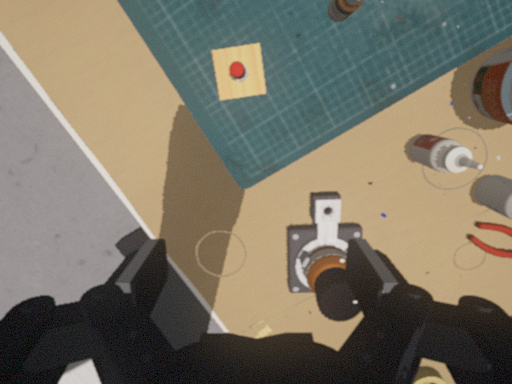

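```bash
python3 - <<'E'
from h import *
import pickle
np.set_printoptions(precision=4,suppress=True)
i=pickle.load(open("pics/w2.pkl","rb")); im=cv2.imread("pics/w2.png")
hsv=cv2.cvtColor(im,cv2.COLOR_BGR2HSV)
m=((hsv[...,0]<8)|(hsv[...,0]>172))&(hsv[...,1]>150)&(hsv[...,2]>70); m[:,300:]=0;m[120:]=0
ys,xs=np.nonzero(m); c=(xs.mean(),ys.mean()); print(c,len(xs),xs.min(),xs.max(),ys.min(),ys.max())
print("pin at z.07",ray("wrist",c,0.07,i),"block centre est", ray("wrist",(239,71.5),0.032,i))
print("hole",ray("wrist",(328,211),0.026,i))
# zooms
big=np.hstack([cv2.resize(im[30:120,190:290],(400,360),interpolation=cv2.INTER_CUBIC),cv2.resize(im[180:270,280:380],(400,360),interpolation=cv2.INTER_CUBIC)])
cv2.imwrite("pics/w2z.png",big)
E
```

```text
(np.float64(236.67469879518072), np.float64(69.25301204819277)) 166 230 243 62 76
pin at z.07 [0.5571 0.392  0.07  ] block centre est [0.5574 0.3922 0.032 ]
hole [0.565  0.2012 0.026 ]
```

View pics/w2z.png

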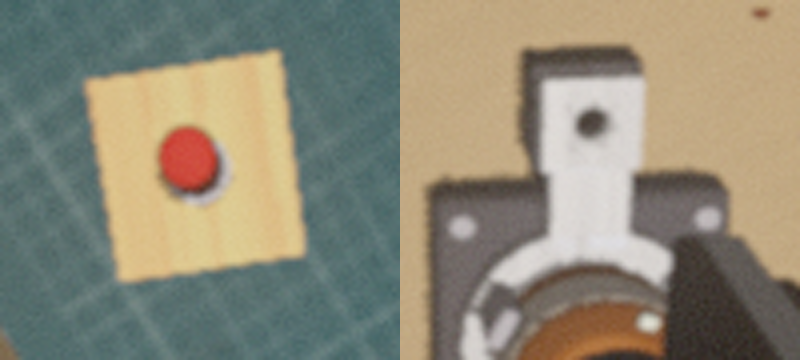

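The wrist view shows the pin at pixel (237, 69), which puts it at about (0.557, 0.392). The hole at (328, 211) puts it at about (0.565, 0.201). Next I'll grasp the pin.

{"fn": "arm_command", "kwargs": {
  "slide": [
    [32,-6,0],
    [32,-6,0],
    [31,-5,0],
    [0,0,40],
    [0,0,40],
    [0,0,30],
    [0,0,0]
  ],
  "turn": [0,0,0,0,0,0,0],
  "grip": [0,0,0,0,0,0,0]
}}

```text
clock: 5.23
position: [0.5538, 0.391, 0.1141]
ee_rot: [0.87, 0.492, -0.005, 0.001]
ft_force: [-0.4, -0.4, -1.0]
grip_width: 0.997
```

```bash
python3 look.py w3 lock_pin pin_tip
```

```text
t 5.2333 [0.5538 0.391  0.1141] yaw 59.01 q [-0.1678  0.6563 -0.7632  1.399   0.4548  1.2769 -1.5026] F [-0.421  -0.4235 -1.0204] g 0.9970814287013652
lock_pin 0.73 [0.5587 0.3924 0.0116] tool mm [  4.6867   3.8921 102.4059] px [[259.84   179.9929]]
lock_pin 0.47 [0.6833 0.3992 0.0034] tool mm [ 74.7473 107.187  109.6408] px [[391.0887  92.0216]]
pin_tip 0.91 [0.5541 0.389  0.0119] tool mm [ -0.5706   1.5924 102.1571] px [[257.0739 186.114 ]]
```

View pics/w3.png

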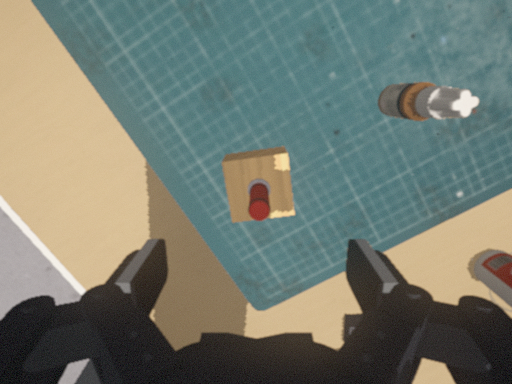

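```bash
python3 - <<'E'
from h import *
import pickle
np.set_printoptions(precision=4,suppress=True)
i=pickle.load(open("pics/w3.pkl","rb")); o=manip.get_obs()
Rm=R.from_quat(o["ee_rot"]).as_matrix(); print(Rm, o["position"])
for uv,z in [((259,210),.078),((259,184),.036)]:
    p=ray("wrist",uv,z,i); print(p,Rm.T@(p-o["position"])*1000)
E
```

```text
[[ 0.5153  0.857   0.0014]
 [ 0.857  -0.5153  0.0013]
 [ 0.0018  0.0006 -1.    ]] [0.5569 0.394  0.1234]
[0.5579 0.393  0.078 ] [-0.4962  1.4003 45.3852]
[0.5601 0.3963 0.036 ] [ 3.4113  1.5638 87.3925]
```

{"fn": "arm_command", "kwargs": {
  "slide": [
    [0,0,20],
    [0,0,10],
    [0,0,0],
    [0,0,0],
    [0,0,0]
  ],
  "turn": [0,0,0,0,0],
  "grip": [0,0,0,0,0]
}}

```text
clock: 5.8
position: [0.5568, 0.3939, 0.0929]
ee_rot: [0.87, 0.492, 0.001, -0.0]
ft_force: [-0.1, -0.7, -0.1]
grip_width: 0.999
```

```bash
python3 look.py w4 lock_pin pin_tip;python3 - <<'E'
from h import *
o=manip.get_obs();print(o["position"],o["clock"])
E
```

```text
t 5.8 [0.5568 0.3939 0.0929] yaw 59.01 q [-0.1716  0.6758 -0.7553  1.4173  0.4723  1.232  -1.5134] F [-0.1218 -0.6537 -0.1393] g 0.9994907430955925
lock_pin 0.86 [0.5555 0.3927 0.0129] tool mm [-1.884  -0.5105 80.0318] px [[254.417  196.1802]]
pin_tip 0.89 [0.554  0.3876 0.0129] tool mm [-7.0084  0.7897 80.0338] px [[256.1083 202.4443]]
[0.5566868  0.39379294 0.09239269] 5.95
```

View pics/w4.png

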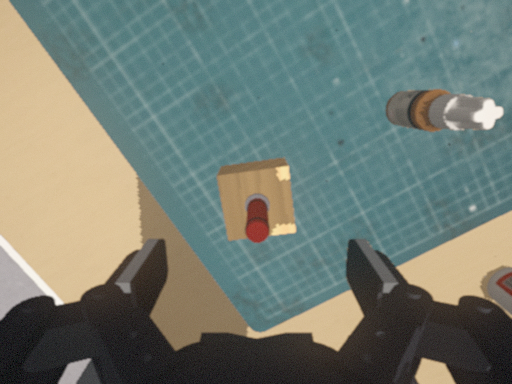

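```bash
python3 - <<'E'
from h import *
import pickle
np.set_printoptions(precision=4,suppress=True)
i=pickle.load(open("pics/w4.pkl","rb")); o=manip.get_obs()
Rm=R.from_quat(o["ee_rot"]).as_matrix(); print(Rm)
for uv,z in [((257.3,231),.078),((257.3,200.5),.036)]:
    p=ray("wrist",uv,z,i); print(p,Rm.T@(p-np.array([.5568,.3939,.0929]))*1000)
E
```

```text
[[ 0.5148  0.8573  0.0012]
 [ 0.8573 -0.5148  0.0007]
 [ 0.0012  0.0007 -1.    ]]
[0.558 0.393 0.078] [-0.1594  1.5213 14.9009]
[0.5598 0.3956 0.036 ] [ 2.9808  1.6436 56.9048]
```

{"fn": "arm_command", "kwargs": {
  "slide": [
    [0,1,30],
    [0,0,14],
    [0,0,0],
    [0,0,0],
    [0,0,0],
    [0,0,0],
    [0,0,0],
    [0,0,0],
    [0,0,0]
  ],
  "turn": [0,0,0,0,0,0,0,0,0],
  "grip": [0,0,0.3,0.6,1,1,1,1,1],
  "newtons": 50
}}

```text
clock: 6.7
position: [0.5575, 0.3933, 0.0482]
ee_rot: [0.87, 0.493, 0.001, -0.0]
ft_force: [-0.6, -0.5, 3.7]
grip_width: 0.143
```

```bash
python3 look.py w5
```

```text
t 6.7 [0.5575 0.3933 0.0482] yaw 59.02 q [-0.1811  0.7208 -0.734   1.4487  0.5026  1.1637 -1.5311] F [-0.592  -0.5034  3.7482] g 0.14327888564891905
```

View pics/w5.png

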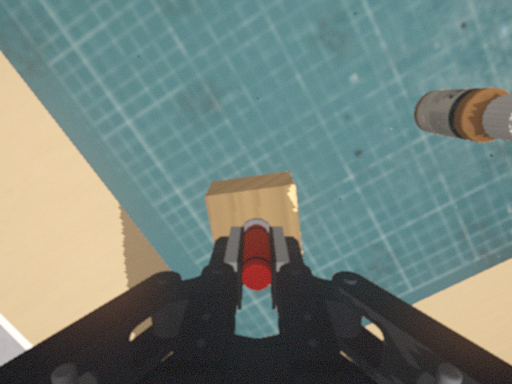

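The fingers have closed on the pin, which shows centred between the pads at (257, 270). I'll lift it and carry it to the lug.

{"fn": "arm_command", "kwargs": {
  "slide": [
    [0,0,-15],
    [0,0,-25],
    [0,0,-25],
    [0,0,-20],
    [-20,13,0],
    [-30,20,0],
    [-30,20,0],
    [-30,20,0],
    [-15,10,0],
    [0,0,0]
  ],
  "turn": [0,0,0,0,0,0,0,0,0,0],
  "grip": [1,1,1,1,1,1,1,1,1,1]
}}

```text
clock: 7.58
position: [0.5657, 0.237, 0.1329]
ee_rot: [0.872, 0.49, -0.001, 0.002]
ft_force: [0.2, -0.8, -0.7]
grip_width: 0.144
```

{"fn": "arm_command", "kwargs": {
  "slide": [
    [0,0,0],
    [0,0,0]
  ],
  "turn": [0,0],
  "grip": [1,1]
}}

```text
clock: 7.75
position: [0.5638, 0.2441, 0.1331]
ee_rot: [0.87, 0.493, 0.0, -0.0]
ft_force: [0.2, 0.4, -1.1]
grip_width: 0.148
```

```bash
python3 look.py w6 lock_hole pin_tip
```

```text
t 7.75 [0.5638 0.2441 0.1331] yaw 59.07 q [ 0.1233  0.4997 -0.795   1.5784  0.3724  1.2206 -1.2793] F [ 0.2334  0.3646 -1.0748] g 0.14763771101938936
lock_hole 0.59 [0.5692 0.2022 0.03  ] tool mm [-33.2891  26.2514 103.0802] px [[285.3984 221.6808]]
pin_tip 0.81 [0.5593 0.2428 0.0974] tool mm [-3.4965 -3.1205 35.737 ] px [[249.9077 221.4384]]
```

View pics/w6.png

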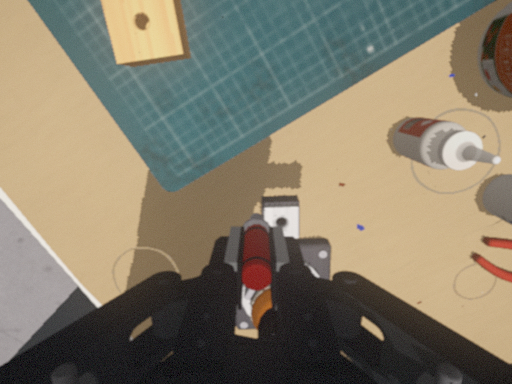

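```bash
python3 - <<'E'
from h import *
import pickle
np.set_printoptions(precision=4,suppress=True)
i=pickle.load(open("pics/w6.pkl","rb")); im=cv2.imread("pics/w6.png")
p0=np.array([.5638,.2441,.1331]); Rm=R.from_euler('z',59.07,degrees=True).as_matrix()@np.diag([1,-1,-1.])
tp=lambda t: p0+Rm@np.array(t)/1000
p=ray("wrist",(282,222.5),.026,i); print(p,Rm.T@(p-p0)*1000)
for t in [(0,0,38),(0,0,16),(0,0,14),(0,0,-30)]: print(t,proj("wrist",tp(t),i))
b=cv2.resize(im[170:300,220:340],(720,780)[:2] and (554,600),interpolation=cv2.INTER_CUBIC); cv2.imwrite("pics/w6z.png",b)
E
```

```text
[0.5657 0.2013 0.026 ] [-35.7188  23.625  107.1   ]
(0, 0, 38) [[254.9421 214.9975]]
(0, 0, 16) [[254.7704 229.8925]]
(0, 0, 14) [[254.7527 231.4279]]
(0, 0, -30) [[254.2306 276.7023]]
```

View pics/w6z.png

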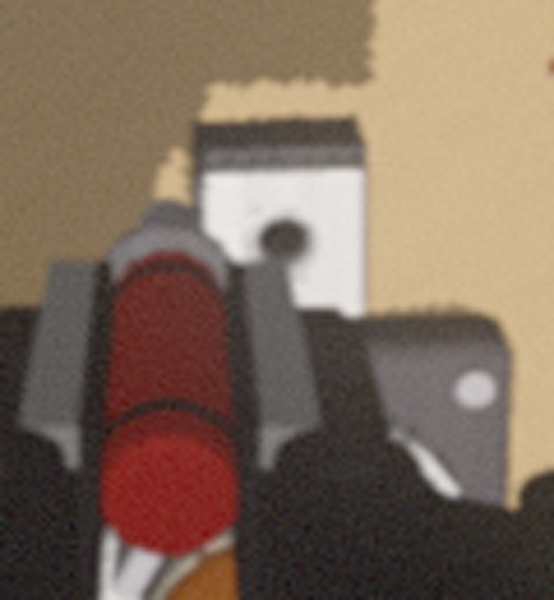

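{"fn": "arm_command", "kwargs": {
  "slide": [
    [-15,10,10],
    [-15,9,20],
    [-5,3,20],
    [0,0,9],
    [0,0,0],
    [0,0,0],
    [0,0,0]
  ],
  "turn": [0,0,0,0,0,0,0],
  "grip": [1,1,1,1,1,1,1]
}}

```text
clock: 8.48
position: [0.5651, 0.2036, 0.0746]
ee_rot: [0.87, 0.493, 0.001, -0.0]
ft_force: [0.4, 0.4, -0.0]
grip_width: 0.15
```

```bash
python3 look.py w7 lock_hole pin_tip; python3 - <<'E'
import cv2
im=cv2.imread("pics/w7.png"); cv2.imwrite("pics/w7z.png",cv2.resize(im[150:300,180:340],(640,600),interpolation=cv2.INTER_CUBIC))
from h import *
print(proj("wrist",[0.565,0.2014,0.026]))
i=manip.camera("scene"); cv2.imwrite("pics/s7.png",cv2.resize(i[170:250,210:310],(750,600),interpolation=cv2.INTER_CUBIC))
E
```

```text
t 8.4833 [0.5651 0.2036 0.0746] yaw 59.13 q [ 0.177   0.5309 -0.7668  1.6687  0.4035  1.1054 -1.2437] F [ 0.3528  0.3565 -0.0045] g 0.1496310969979691
lock_hole 0.74 [0.5644 0.1992 0.0292] tool mm [-4.2122  1.6999 45.3246] px [[257.4448 216.6028]]
lock_hole 0.19 [0.5619 0.2043 0.0418] tool mm [-1.1099 -3.0952 32.7818] px [[249.7909 219.8449]]
pin_tip 0.88 [0.5669 0.2008 0.0385] tool mm [-1.5009  3.0035 36.1154] px [[259.5641 218.3074]]
[[255.55721035 210.81680998]]
```

View pics/w7z.png

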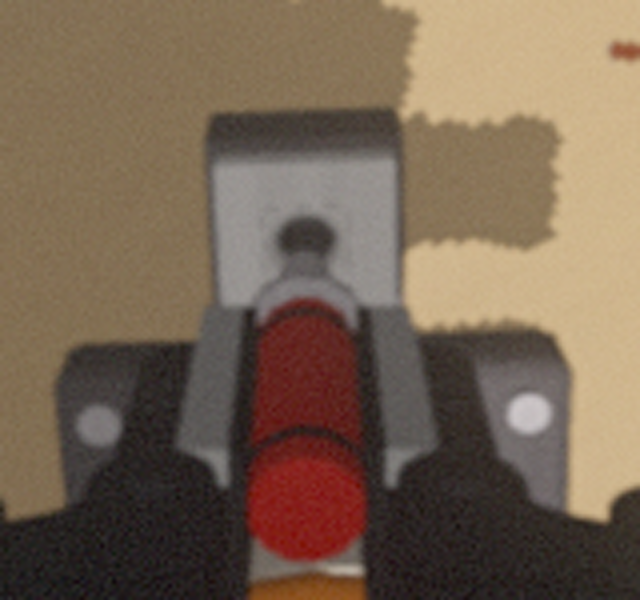

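View pics/s7.png

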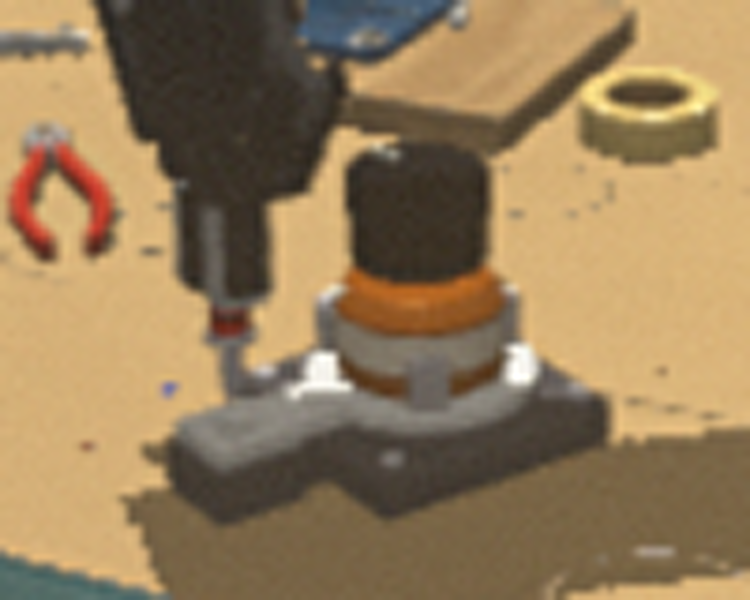

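The hole centre shows at about pixel (256.5, 210) and the tip is aligned with it sideways. The hole lies about 1 mm towards −x, so I'll shift by that and lower the pin gently.

{"fn": "arm_command", "kwargs": {
  "slide": [
    [-1,0,4],
    [0,0,4],
    [0,0,4],
    [0,0,3],
    [0,0,0]
  ],
  "turn": [0,0,0,0,0],
  "grip": [1,1,1,1,1]
}}

```text
clock: 9.1
position: [0.5642, 0.2012, 0.0576]
ee_rot: [0.87, 0.493, 0.0, -0.0]
ft_force: [1.2, 1.8, -2.8]
grip_width: 0.142
```

```bash
python3 look.py w8; python3 - <<'E'
import cv2
from h import *
im=cv2.imread("pics/w8.png"); a=cv2.resize(im[170:300,200:330],(400,400),interpolation=cv2.INTER_CUBIC)
i=manip.camera("scene"); b=cv2.resize(i[180:240,215:275],(400,400),interpolation=cv2.INTER_CUBIC)
cv2.imwrite("pics/z8.png",np.hstack([a,b]))
E
```

```text
t 9.1 [0.5642 0.2012 0.0576] yaw 59.03 q [ 0.1728  0.5487 -0.7564  1.6838  0.4177  1.0778 -1.2525] F [ 1.1879  1.7982 -2.7587] g 0.14205968258466348
```

View pics/z8.png

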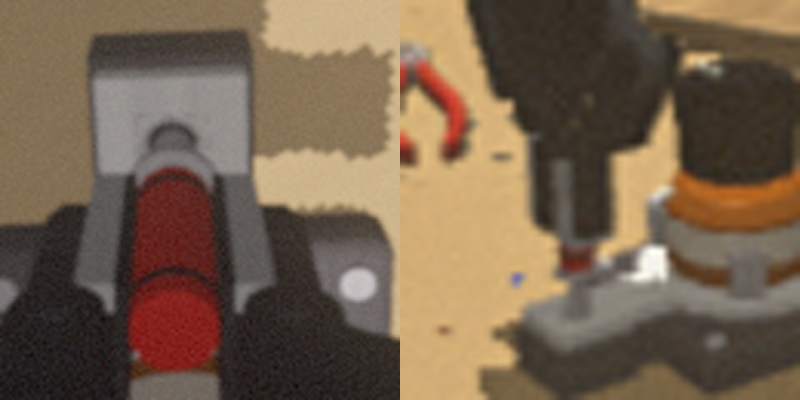

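{"fn": "arm_command", "kwargs": {
  "slide": [
    [0,0,4],
    [0,0,4],
    [0,0,4],
    [0,0,3],
    [0,0,0]
  ],
  "turn": [0,0,0,0,0],
  "grip": [1,1,1,1,1]
}}

```text
clock: 9.62
position: [0.5643, 0.2012, 0.0427]
ee_rot: [0.87, 0.493, 0.0, -0.0]
ft_force: [2.8, 3.5, -4.4]
grip_width: 0.146
```

{"fn": "arm_command", "kwargs": {
  "slide": [
    [0,0,2],
    [0,0,1],
    [0,0,1],
    [0,0,0]
  ],
  "turn": [0,0,0,0],
  "grip": [1,1,1,1]
}}

```text
clock: 9.95
position: [0.565, 0.2015, 0.0421]
ee_rot: [0.87, 0.493, 0.001, 0.001]
ft_force: [-7.8, -2.2, 25.7]
grip_width: 0.148
```

```bash
python3 look.py w9; python3 - <<'E'
import cv2
from h import *
im=cv2.imread("pics/w9.png"); a=cv2.resize(im[170:300,200:330],(400,400),interpolation=cv2.INTER_CUBIC)
i=manip.camera("scene"); b=cv2.resize(i[180:240,215:275],(400,400),interpolation=cv2.INTER_CUBIC)
cv2.imwrite("pics/z9.png",np.hstack([a,b]))
E
```

```text
t 9.95 [0.565  0.2015 0.0421] yaw 59.02 q [ 0.1635  0.5681 -0.7459  1.6931  0.4356  1.0517 -1.2651] F [-7.7689 -2.2297 25.6695] g 0.14765692036274605
```

View pics/z9.png

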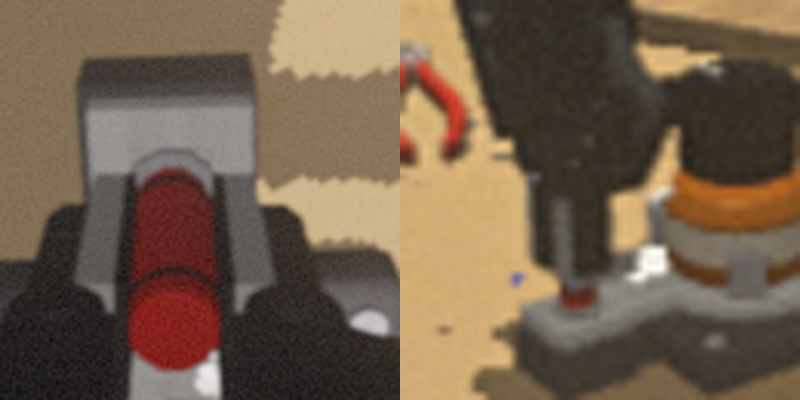

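The collar is resting on the lug with 26 N of push, so the pin is home. I'll relax the push, release it and back off upward.

{"fn": "arm_command", "kwargs": {
  "slide": [
    [0,0,-2],
    [0,0,-2],
    [0,0,0],
    [0,0,0],
    [0,0,0],
    [0,0,-10],
    [0,0,-25],
    [0,0,-35],
    [0,0,-35],
    [0,0,-20]
  ],
  "turn": [0,0,0,0,0,0,0,0,0,0],
  "grip": [1,1,0.5,0.3,0,0,0,0,0,0]
}}

```text
clock: 10.88
position: [0.5651, 0.2015, 0.1727]
ee_rot: [0.87, 0.493, 0.002, 0.0]
ft_force: [-0.1, -0.3, 0.4]
grip_width: 1.003
```

{"fn": "arm_command", "kwargs": {
  "slide": [
    [0,0,0],
    [0,0,0],
    [0,0,0]
  ],
  "turn": [0,0,0],
  "grip": [0,0,0]
}}

```text
clock: 11.13
position: [0.5639, 0.2004, 0.1677]
ee_rot: [0.87, 0.493, -0.001, 0.0]
ft_force: [-0.0, -0.1, -0.6]
grip_width: 1.003
```

```bash
python3 look.py w10 jar_axis cap cap_mark pin_tip lock_pin
```

```text
t 11.1333 [0.5639 0.2004 0.1677] yaw 59.01 q [ 0.2153  0.4335 -0.8098  1.5828  0.3248  1.2667 -1.1876] F [-0.0156 -0.1419 -0.5929] g 1.0027639675950621
cap 0.82 [0.5284 0.1375 0.0646] tool mm [-72.0826   1.9688 103.1868] px [[257.4481 261.0138]]
cap_mark 0.93 [0.5514 0.1234 0.0989] tool mm [-72.3714  28.8824  68.9148] px [[291.1639 283.9341]]
cap_mark 0.43 [0.5659 0.2    0.0046] tool mm [  0.8769   1.9443 163.1384] px [[257.3093 167.2976]]
pin_tip 0.72 [0.5635 0.1999 0.0058] tool mm [ -0.4193  -0.1552 161.9047] px [[255.2608 168.8138]]
lock_pin 0.59 [0.566  0.2019 0.0026] tool mm [  2.5715   1.0435 165.1201] px [[256.4315 165.2446]]
```

View pics/w10.png

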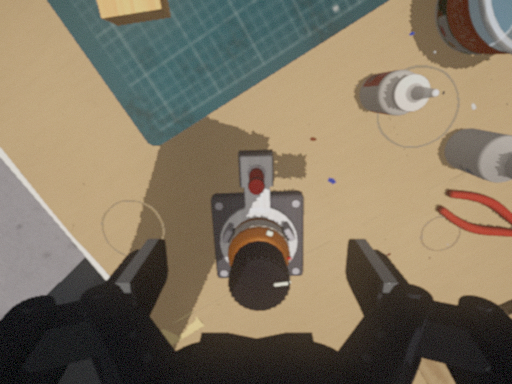

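```bash
python3 - <<'E'
from h import *
import pickle
np.set_printoptions(precision=4,suppress=True)
im=cv2.imread("pics/w10.png"); i=pickle.load(open("pics/w10.pkl","rb"))
cv2.imwrite("pics/w10z.png",cv2.resize(im[150:320,200:320],(565,800)[:2] if 0 else (423,600),interpolation=cv2.INTER_CUBIC))
a=ray("wrist",(288,284.3),.1,i); b=ray("wrist",(274,285.3),.1,i); c=ray("wrist",(258.5,279),.1,i)
print(a,b,c,np.degrees(np.arctan2(*(a-b)[[1,0]])),np.degrees(np.arctan2(*(a-c)[[1,0]])))
o=ray("wrist",(268.5,233),.062,i); print("open",o,np.degrees(np.arctan2(*(o-c)[[1,0]])))
p=ray("wrist",(256.5,180),.065,i);print(p)
E
```

```text
[0.5493 0.1251 0.1   ] [0.5393 0.1301 0.1   ] [0.5316 0.1414 0.1   ] -26.207879781465564 -42.6761898318905
open [0.5506 0.1553 0.062 ] 36.18049387205515
[0.5672 0.2036 0.065 ]
```

View pics/w10z.png

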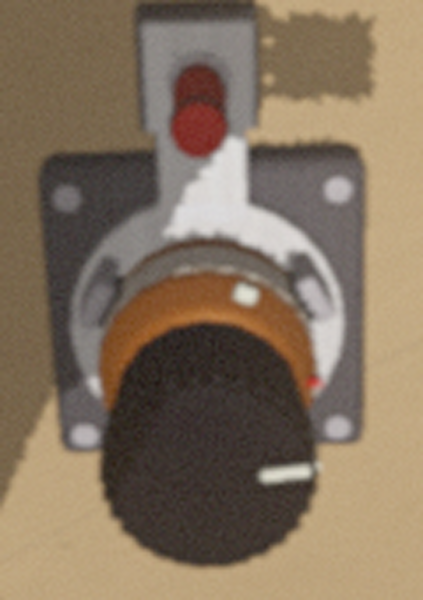

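The pin is home in the lug, seen at (256, 180), and its handle shows upright. The cap's white line points to roughly −26° and the red tick to −31°. I'll move over the cap and pre-rotate clockwise by 30° so that the line stays visible.

{"fn": "arm_command", "kwargs": {
  "slide": [
    [-25,0,0],
    [-25,0,0],
    [-23,0,0],
    [0,0,0],
    [0,0,0],
    [0,0,0],
    [0,0,0],
    [0,0,15],
    [0,0,0],
    [0,0,0]
  ],
  "turn": [0,0,0,7,7,7,7,2,0,0],
  "grip": [0,0,0,0,0,0,0,0,0,0]
}}

```text
clock: 12.27
position: [0.5262, 0.1382, 0.1527]
ee_rot: [0.968, 0.252, -0.001, -0.0]
ft_force: [0.4, -0.1, -0.1]
grip_width: 0.996
```

```bash
python3 look.py w11 jar_axis cap cap_mark lock_hole; python3 - <<'E'
from h import *
print(manip.get_obs()["position"])
E
```

```text
t 12.2667 [0.5262 0.1382 0.1527] yaw 29.14 q [ 0.303   0.3021 -0.7485  1.7442  0.22    1.1833 -1.5692] F [ 0.3849 -0.1436 -0.0635] g 0.9960381468262709
cap 0.77 [0.529  0.1372 0.0664] tool mm [ 2.1344  2.289  86.3313] px [[258.2749 189.2094]]
cap 0.45 [ 0.4003 -0.1831 -0.0024] tool mm [-266.1199  219.4164  155.4299] px [[430.0436 375.6146]]
lock_hole 0.6 [0.5654 0.2022 0.0319] tool mm [ 65.6563 -36.7005 120.7249] px [[211.2914 103.9165]]
[0.52698074 0.13840931 0.15378558]
```

View pics/w11.png

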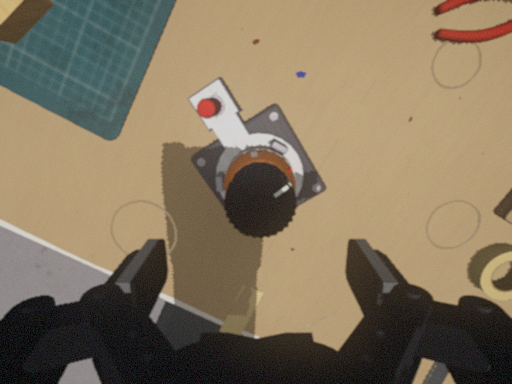

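```bash
python3 - <<'E'
from h import *
import pickle
np.set_printoptions(precision=4,suppress=True)
im=cv2.imread("pics/w11.png"); i=pickle.load(open("pics/w11.pkl","rb"))
cv2.imwrite("pics/w11z.png",cv2.resize(im[140:250,210:320],(600,600),interpolation=cv2.INTER_CUBIC))
p0=np.array([.5262,.1382,.1527]);Rm=R.from_euler('z',29.14,degrees=True).as_matrix()@np.diag([1,-1,-1.])
a=ray("wrist",(290,183.5),.1,i); b=ray("wrist",(275.5,194.5),.1,i)
print(a,b,np.degrees(np.arctan2(*(a-b)[[1,0]])))
d=(a-b)/np.linalg.norm(a-b); c=a-d*.024; print("c",c,Rm.T@(c-p0)*1000)
print(proj("wrist",c,i), ray("wrist",(290,170),.06,i))
E
```

```text
[0.5521 0.1262 0.1   ] [0.5407 0.1307 0.1   ] -21.742743535533222
c [0.5298 0.1351 0.1   ] [ 1.602   4.4723 52.7   ]
[[261.9142 204.8065]] [0.5534 0.1221 0.06  ]
```

View pics/w11z.png

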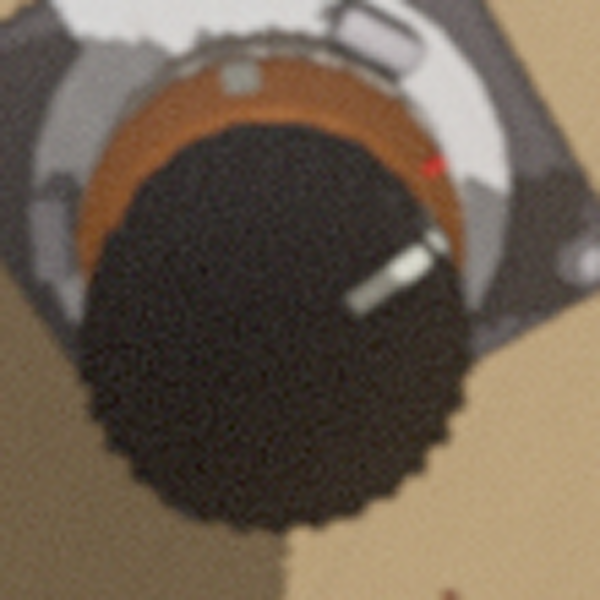

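{"fn": "arm_command", "kwargs": {
  "slide": [
    [0,1,30],
    [0,0,30],
    [0,0,15],
    [0,0,6],
    [0,0,0],
    [0,0,0],
    [0,0,0],
    [0,0,0],
    [0,0,0],
    [0,0,0]
  ],
  "turn": [0,0,0,0,0,0,0,0,0,0],
  "grip": [0,0,0,0,0,0,0.3,0.5,0.7,1],
  "newtons": 60
}}

```text
clock: 13.35
position: [0.528, 0.1373, 0.0736]
ee_rot: [0.968, 0.25, 0.001, 0.0]
ft_force: [-1.5, -1.2, 7.2]
grip_width: 0.547
```

{"fn": "arm_command", "kwargs": {
  "slide": [
    [0,0,0],
    [0,0,0]
  ],
  "turn": [0,0],
  "grip": [1,1]
}}

```text
clock: 13.52
position: [0.5281, 0.1373, 0.0736]
ee_rot: [0.968, 0.25, 0.001, 0.0]
ft_force: [-1.5, -1.7, 8.2]
grip_width: 0.552
```

```bash
python3 look.py w12; python3 - <<'E'
from h import *
i=manip.camera("scene"); cv2.imwrite("pics/s12.png",cv2.resize(i[160:250,200:320],(800,600),interpolation=cv2.INTER_CUBIC))
E
```

```text
t 13.5167 [0.5281 0.1373 0.0736] yaw 29.0 q [ 0.2678  0.3972 -0.7159  1.8178  0.3009  1.0359 -1.6293] F [-1.4742 -1.7153  8.1856] g 0.5519578172256735
```

View pics/w12.png

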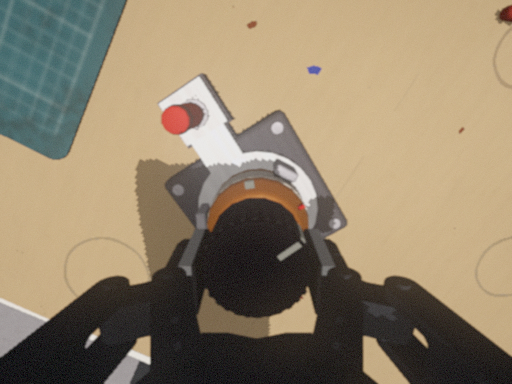

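View pics/s12.png

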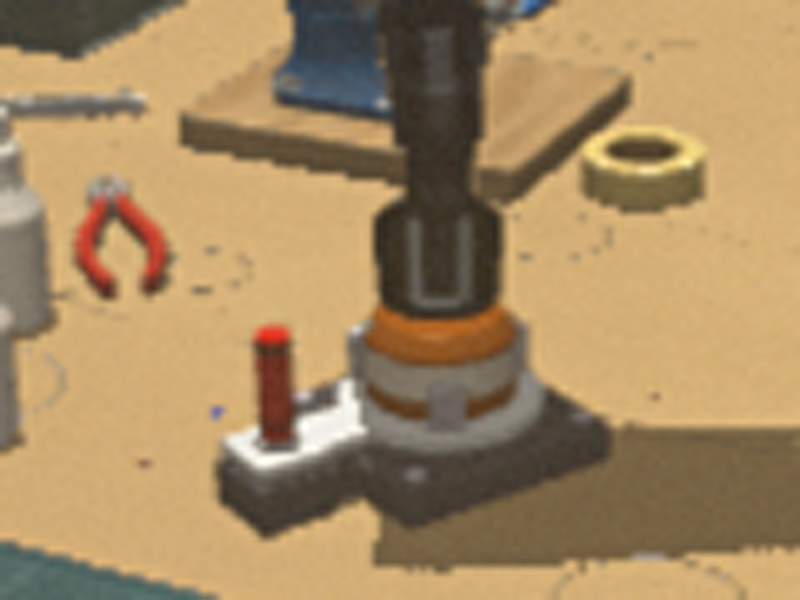

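The cap is gripped and the pin sits home, but the pads reach almost to the cap's rim. I'll re-grip about 7 mm higher, as the notes advise the upper half.

{"fn": "arm_command", "kwargs": {
  "slide": [
    [0,0,0],
    [0,0,0],
    [0,0,0],
    [0,0,-7],
    [0,0,0],
    [0,0,0],
    [0,0,0],
    [0,0,0],
    [0,0,0],
    [0,0,0]
  ],
  "turn": [0,0,0,0,0,0,0,0,0,0],
  "grip": [0.3,0.2,0.2,0.2,0.2,0.35,0.5,1,1,1],
  "newtons": 70
}}

```text
clock: 14.45
position: [0.5275, 0.1373, 0.08]
ee_rot: [0.968, 0.251, 0.0, 0.0]
ft_force: [-2.2, -1.6, 8.2]
grip_width: 0.542
```

```bash
python3 look.py w13; python3 - <<'E'
from h import *
i=manip.camera("scene"); cv2.imwrite("pics/s13.png",cv2.resize(i[160:250,200:320],(800,600),interpolation=cv2.INTER_CUBIC))
E
```

```text
t 14.45 [0.5275 0.1373 0.08  ] yaw 29.02 q [ 0.2714  0.3886 -0.7196  1.813   0.2932  1.0485 -1.6238] F [-2.2195 -1.637   8.1513] g 0.5415338826395594
```

View pics/s13.png

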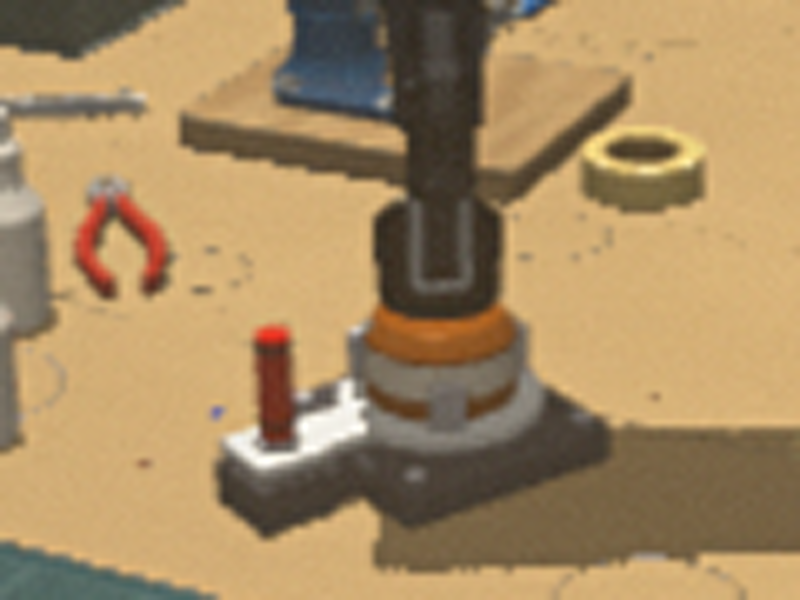

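View pics/w13.png

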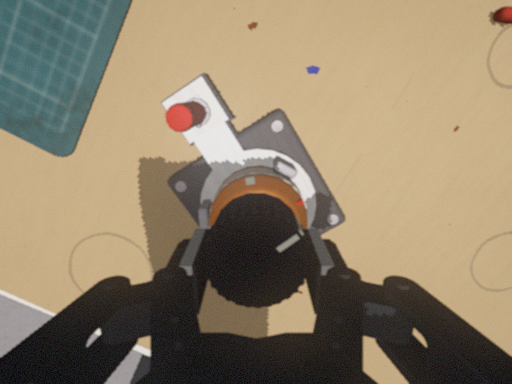

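The grip is good and the line shows from (278, 250) to (302, 234). I'll start turning counterclockwise.

{"fn": "arm_command", "kwargs": {
  "slide": [
    [0,0,0],
    [0,0,0],
    [0,0,0],
    [0,0,0],
    [0,0,0]
  ],
  "turn": [-5,-5,-5,-5,0],
  "grip": [1,1,1,1,1]
}}

```text
clock: 14.97
position: [0.5277, 0.1374, 0.08]
ee_rot: [0.909, 0.417, 0.0, 0.0]
ft_force: [-0.7, -0.6, 8.9]
grip_width: 0.541
```

```bash
python3 look.py w14; python3 -c "
from h import *
print(manip.get_obs()['torque'])"
```

```text
t 14.9667 [0.5277 0.1374 0.08  ] yaw 49.33 q [ 0.3213  0.4071 -0.7827  1.8105  0.327   1.0571 -1.2935] F [-0.6928 -0.6312  8.9062] g 0.5407001308266873
[-0.2851574   0.31528612  0.05074532]
```

View pics/w14.png

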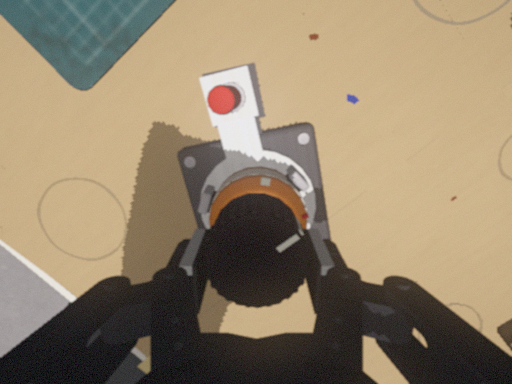

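The cap turned with the gripper without slipping and the stand stayed put. I'll continue the turn.

{"fn": "arm_command", "kwargs": {
  "slide": [
    [0,0,0],
    [0,0,0],
    [0,0,0],
    [0,0,0],
    [0,0,0],
    [0,0,0],
    [0,0,0],
    [0,0,0]
  ],
  "turn": [-6,-6,-6,-6,-6,-6,0,0],
  "grip": [1,1,1,1,1,1,1,1]
}}

```text
clock: 15.68
position: [0.528, 0.1381, 0.0805]
ee_rot: [0.737, 0.676, 0.001, 0.0]
ft_force: [-1.9, -0.2, 11.9]
grip_width: 0.543
```

```bash
python3 look.py w15; python3 -c "
from h import *
print(manip.get_obs()['torque'],manip.get_obs()['ft_force'])"
```

```text
t 15.6833 [0.528  0.1381 0.0805] yaw 85.07 q [ 0.4093  0.447  -0.8988  1.8059  0.3942  1.0778 -0.7184] F [-1.9299 -0.1572 11.8961] g 0.5427049547091185
[-0.07307713  0.57115043  0.02547058] [-2.64498202 -0.53225037 12.05950857]
```

View pics/w15.png

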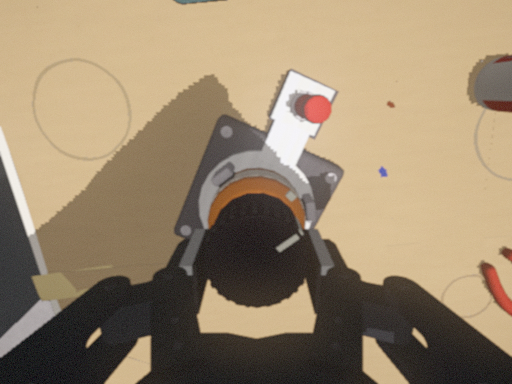

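The line has turned 56° with the gripper, to about 64° past the red tick, and the jar is still. I'll add 5° for margin and then lift gently.

{"fn": "arm_command", "kwargs": {
  "slide": [
    [0,0,0],
    [0,0,0],
    [0,0,-2],
    [0,0,-2],
    [0,0,0]
  ],
  "turn": [-5,0,0,0,0],
  "grip": [1,1,1,1,1]
}}

```text
clock: 16.15
position: [0.5274, 0.1374, 0.0836]
ee_rot: [0.707, 0.707, 0.0, 0.0]
ft_force: [0.2, 0.2, -0.7]
grip_width: 0.546
```

The force fell to the cap's own weight, so the cap is free. I'll lift it about 25 mm in total.

{"fn": "arm_command", "kwargs": {
  "slide": [
    [0,0,-4],
    [0,0,-7],
    [0,0,-7],
    [0,0,-3],
    [0,0,0],
    [0,0,0],
    [0,0,0],
    [0,0,0],
    [0,0,0]
  ],
  "turn": [0,0,0,0,0,0,0,0,0],
  "grip": [1,1,1,1,1,1,1,1,1]
}}

```text
clock: 16.9
position: [0.5271, 0.1374, 0.104]
ee_rot: [0.707, 0.707, -0.0, -0.0]
ft_force: [0.7, 0.5, -0.9]
grip_width: 0.543
```

```bash
python3 look.py w16 cap lock_hole pin_tip; python3 - <<'E'
from h import *
i=manip.camera("scene"); cv2.imwrite("pics/s16.png",cv2.resize(i[150:250,190:323],(800,600),interpolation=cv2.INTER_CUBIC))
for t in ["cap","pin_tip","jar_axis","glue_bottle","paint_tan","masking_tape","sanding_stick"]:
    print(t,[(round(x["score"],2),w("scene",x["xyz"]).round(4)) for x in manip.tip_of(t,"scene")[:2]])
o=manip.get_obs(); print(o["clock"],o["position"],o["ft_force"],np.abs(o["joint_velocities"]).max())
E
```

```text
t 16.9 [0.5271 0.1374 0.104 ] yaw 90.02 q [ 0.4392  0.4228 -0.9326  1.7859  0.3742  1.1228 -0.617 ] F [ 0.6974  0.5017 -0.9428] g 0.5431556298779663
lock_hole 0.64 [0.5595 0.2042 0.0272] tool mm [66.813  32.4341 76.8324] px [[301.8517 103.238 ]]
pin_tip 0.91 [0.5611 0.2015 0.0062] tool mm [64.1809 34.1132 97.7786] px [[300.0072 105.8638]]
cap [(0.6, array([0.5241, 0.1388, 0.0852]))]
pin_tip [(0.44, array([0.5629, 0.2055, 0.0031]))]
jar_axis [(0.65, array([0.5252, 0.1358, 0.0631]))]
glue_bottle [(0.63, array([0.6998, 0.2025, 0.0022]))]
paint_tan [(0.82, array([0.6815, 0.3913, 0.0022]))]
masking_tape [(0.5, array([ 0.5557, -0.1409,  0.0015]))]
sanding_stick [(0.55, array([ 0.4005, -0.1867, -0.0019]))]
17.5 [0.52724028 0.13737851 0.10429995] [ 0.20942429 -0.61254631  0.00461942] 0.001848961998829182
```

View pics/s16.png

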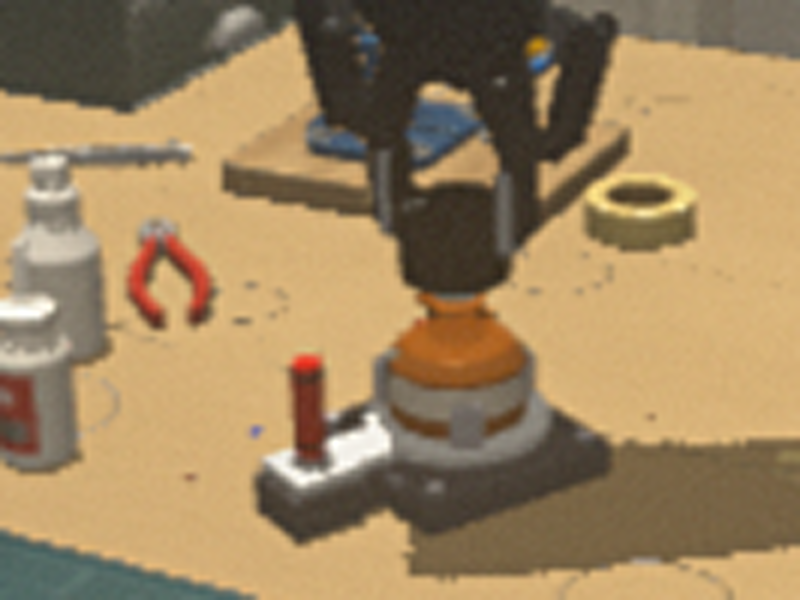

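View pics/w16.png

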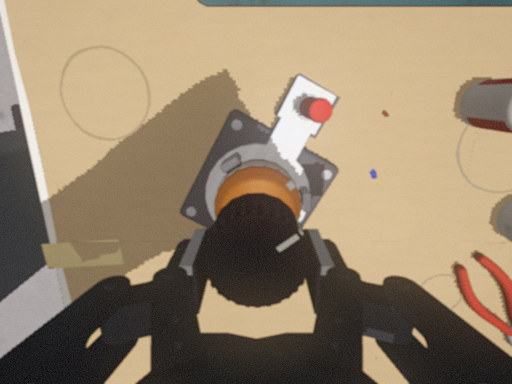

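The cap is off and level, but its rim is still close to the jar's neck. I'll raise it 8 mm more to be clear, which stays within the 4 cm limit.

{"fn": "arm_command", "kwargs": {
  "slide": [
    [0,0,-4],
    [0,0,-4],
    [0,0,0],
    [0,0,0],
    [0,0,0],
    [0,0,0],
    [0,0,0]
  ],
  "turn": [0,0,0,0,0,0,0],
  "grip": [1,1,1,1,1,1,1]
}}

```text
clock: 18.08
position: [0.5272, 0.1374, 0.1122]
ee_rot: [0.707, 0.707, -0.0, -0.0]
ft_force: [-0.1, -0.3, -0.1]
grip_width: 0.544
```

```bash
python3 - <<'E'
from h import *
i=manip.camera("scene"); cv2.imwrite("pics/s17.png",cv2.resize(i[150:250,190:323],(800,600),interpolation=cv2.INTER_CUBIC))
o=manip.get_obs(); print(o["clock"],o["position"],o["ft_force"],o["grip_width"],np.abs(o["joint_velocities"]).max())
E
```

```text
18.1333 [0.52716756 0.13738421 0.11219423] [ 0.92229868 -0.56176487 -1.02085935] 0.542462167195293 0.00228928178291177
```

View pics/s17.png

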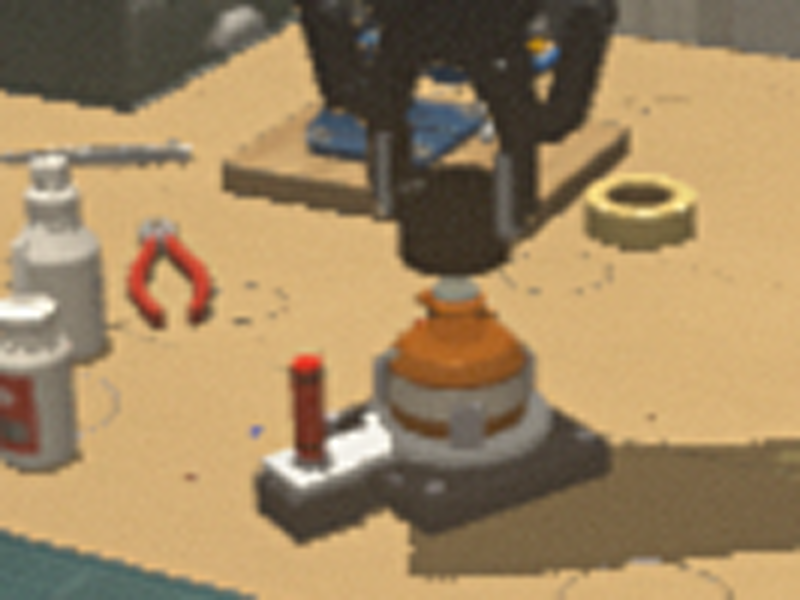

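```bash
python3 -c "
from workcell import manip
print(manip.hand_in())"
```

```text
the job is handed in; nothing more can be done
None
```

I moved the red-handled pin into the lug hole, unscrewed the black cap, and handed the job in at about 18 s of the 51 s limit. The cap is still in the gripper.

- **Pin:** I pushed it down with about 26 N until the measured tool height and the pictures showed its collar on the turntable lug. I then released it and left it there. Later pictures show it upright and home.
- **Cap:** I turned it 61° counterclockwise, which I estimate put the white line about 1.2 rad past the red tick. The line did not shift in the gripper, and the pictures show no turning of the jar. A small test lift then showed only about the cap's own weight, so it was free.
- **Final position:** By the tool's rise, the cap is level, at rest and about 32 mm above where it sat. The wrist force is about 1 N.
- **Bystanders:** The tape roll, both bottles and the sanding stick were found where they started, to within the networks' accuracy.

**Disagreements and limits:**
- The networks and my pixel measurements put the white line's starting angle anywhere from −17° to −31°. I chose a turn that was safe across that whole range.
- The wrist camera read about 2 pixels off to the side, which I corrected for when placing the pin and the cap grip.
- In the last picture the cap's rim is close to the top of the jar's neck. I judge it clear because the force reading is close to zero.

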